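Square up a sample tile in the setting square

TASK

Square up the loose blue tile for the grout test: push it along the bench into the inside corner of the aluminium setting square, so that it ends fully home, with one edge flush against the long arm and the next edge flush against the short arm. Only slide it; do not lift or tip it. Leave the jars and the bottle standing where they are.

Things in the scene. Friction and masses are not known exactly. Their poses are not given: they have to be found in the camera images.
- square: L of two aluminium bars 22 mm high, 24 mm wide, fixed to the bench. Origin: inside corner, at bench height. The long arm (310 mm, far side) runs along own -y, inner face at x = 0; the short arm (170 mm, robot's left) runs along own -x, inner face at y = 0. The bars lie at x > 0 and y > 0; the tile belongs at x < 0, y < 0. Turned -0.15 to 0.35 rad about the vertical.
- tile: loose square paver tile, 100 x 100 mm, 20 mm thick, blue glazed top, white body, about 0.45 kg, flat on the bench. Origin: centre of its underside; x and y parallel to its edges. Starts inside the L, 17 to 27 cm from the corner, turned up to 0.4 rad from the square; nothing else stands inside the L. Slides at a push of about 2 to 7 N. Home: centre at x = y = -50 mm in the square's frame.
- red_jar: red pigment jar with a white lid, 60 mm across, 75 mm high, standing loose outside the square; origin: centre of its underside. Leave alone.
- yellow_jar: yellow pigment jar with a white lid, 60 mm across, 75 mm high, standing loose outside the square; origin: centre of its underside. Leave alone.
- white_bottle: white bottle with a grey cap, 44 mm across, 120 mm high, loose; origin: centre of its underside. Jars and bottle stand outside the L, in any order: just beyond the long arm, left of the short arm, and past the long arm's free end. Leave alone.
Not all that is in view belongs to the job. Of the things that look like the tile, take the one that is farthest from the robot's base at the start.

How it is judged:
By the outcome, as a careful person would: the job done as asked, in the order asked, and still so for the second after the job is handed in, with the robot touching nothing.
It also fails if it takes over 58 s, if anything falls off the work surface, if the arm or the gripper's body presses on something with over 40 N, if the wrist force passes 120 N, or if a joint passes its speed limit or range.

ROBOT

A 6-joint arm with a two-finger parallel gripper is mounted at the origin on the work surface. World frame = base frame: x ahead of the robot, y to its left, z up, the work surface at z = 0. Lengths are in m, angles in rad, forces in N, time in s.
With the tool pointing down it reaches from about 0.35 to 0.85 m from the base axis. Payload 8.1 kg.
Tool frame: the origin (TCP) lies at the very end of the fingers, on their centre line; the grasp point (between the pads) lies 19 mm behind it; z points along the fingers, y is the line along which they close (so a half turn about z gives the same grasp; the last joint's range is limited). The gripper opens to 93 mm and grips with 3 to 60 N. Pads are 15 mm wide; open, the fingers measure 128 mm over their backs; the gripper's body (75 mm by 188 mm) begins 65 mm behind the grasp point.
Start: joints at [-0.085, 0.13, 1.488, -0, 1.523, -0.085], TCP at [0.6, 0, 0.219] pointing down, gripper open.
Joint ranges: [-2.96, 2.96], [-0.89, 2.26], [0.02, 2.5], [-1.34, 4.48], [0, 2.73], [-2.66, 2.66]. Speed limits (rad/s): [2.39, 2.39, 2.79, 3.14, 3.14, 3.14].

INTERFACE

Orientations are given as a 3x3 rotation matrix whose columns are the frame's x, y, z axes.
In Python, from workcell import * gives the robot as it stands.
- The arm moves only by the shell command python3 -m jog 'ROWS' [OPENING] [FORCE]. ROWS is JSON, one flat list of numbers, 6 for each row, row after row: the shift along the tool's x, y, z in cm, then the turn, a rotation vector about the tool's x, y, z in rad. In form: [x, y, z, rx, ry, rz, x, y, z, rx, ry, rz, ...]. A call has 1 to 8 rows; each row shifts and turns the commanded pose from where the row before left it, along the tool's axes as they then stand; what a row does not reach is not made up. A row lasts 1/8 s, in which the tool goes at most 62.5 mm and 10.7 degrees, less where a joint would pass 70% of its speed; a pose out of reach is approached as far as the arm can. A call with a gripper value outside its range is refused whole. OPENING is the opening, from 0 (shut) to 1 (fully open), set as the call begins (- or left out, the last holds). The fingers move at their own pace and stop on an object; FORCE is the grip in N (left out, the last holds). Time passes only in rows, so rows that do not move let the fingers close. It gives the time, the measured TCP pose, the force, the opening and the grip force at its end, in the units of the state.
- state(): the state, without advancing time (a new reading comes with each control period).
- grab_frame(name): name is "scene" or "side" or "wrist"; returns a dict with "pixels" (400x640x3 uint8, blue, green, red), "K" (3x3 intrinsics, pixels), "eye" and "attitude" of the camera in the world. Camera axes: x right, y down, z forward; pixel columns grow to the right and rows downward; lengths in m; the calibration is good to about 2 mm. A picture is of the moment at which its call begins. There is no depth.
- sign_off(): hands the job in; it is judged then, once.
The state is a dict: "time": time; "joint_pos": joint angles; "joint_velocities": joint speeds; "tau": joint torques, N m; "position": TCP position; "ee_rot": TCP orientation; "force": force on the tool from outside, world axes, zero at the start; "ft_torque": the same for the moment, N m; "gripper_width": finger opening in m; "gripper_force": force on a finger pad.
Only numpy, scipy, OpenCV 4.12 (cv2) and the standard library are available. Lean on these libraries where they do the work, as an engineer would, in place of code of your own. Each camera call takes 0.05 s, during which the arm holds its last target. There are 200 camera calls.

## Working session

There is one attempt and no reset: what is moved stays moved. The work goes in short steps, Python scripts to look and compute and a shell command to move; the robot and the scene stay as the last step left them, time stands still between calls to the robot, and variables do not carry over. Pictures are saved under pics/ and viewed, at most 10 in all, crops included, and the job is handed in when it is done.

```bash
mkdir -p pics
cat > h.py <<'E'
import numpy as np, cv2, pickle
from workcell import *
def snap(name,fn):
    f=grab_frame(name); cv2.imwrite('pics/'+fn+'.png',f['pixels']); pickle.dump(f,open('pics/'+fn+'.pkl','wb')); return f
def load(fn): return pickle.load(open('pics/'+fn+'.pkl','rb'))
def w(f,u,v,z=0.):
    K=np.array(f['K']);R=np.array(f['attitude']);e=np.array(f['eye'])
    d=R@np.linalg.solve(K,[u,v,1.]); return (e+d*(z-e[2])/d[2])
def px(f,p):
    c=np.array(f['K'])@np.array(f['attitude']).T@(np.array(p)-f['eye']); return c[:2]/c[2]
E
python3 - <<'E'
from h import *
f=snap('scene','s1');g=snap('side','d1')
print(f['eye'],f['attitude'],g['eye']); s=state();print(s['time'],s['position'],s['ee_rot'],s['force'])
E
```

```text
[ 0.99362814 -0.30887874  0.76201376] [[ 5.79047684e-01  6.48247024e-01 -4.94448759e-01]
 [ 8.15293664e-01 -4.60298051e-01  3.51314596e-01]
 [ 1.44841705e-04 -6.06548844e-01 -7.95046212e-01]] [0.46162457 0.8776408  0.60178727]
0.1 [5.99482346e-01 6.56119570e-05 2.17710014e-01] [[ 6.25385239e-06  9.99998641e-01 -1.64880098e-03]
 [ 9.99999986e-01 -5.97441826e-06  1.69482045e-04]
 [ 1.69471964e-04 -1.64880201e-03 -9.99998626e-01]] [ 0.68542935  0.30794161 -0.73413703]
```

View pics/s1.png

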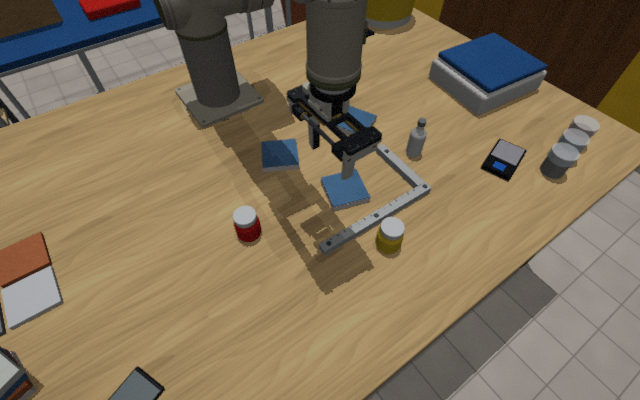

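View pics/d1.png

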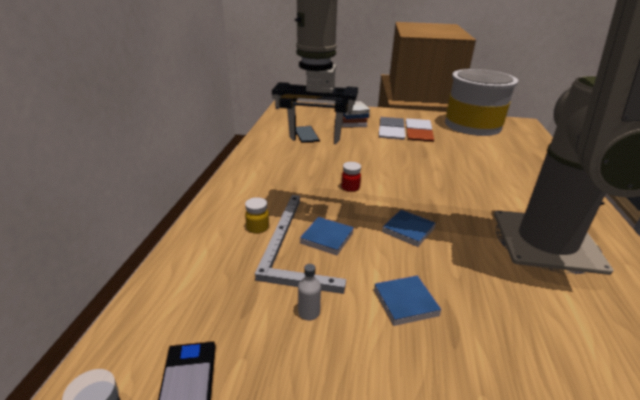

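Blue tiles are at scene (345,188), (280,153) and (357,122), which match side (327,235), (410,226) and (406,299). The one at scene (345,188) lies inside the L and looks farthest from the base. The square is at scene corner (425,187), with the yellow jar at (391,236), the red jar at (247,225) and the bottle at (416,140). I'll confirm in an enlarged crop.

Run:
```python
from h import *
f=load('s1');g=load('d1')
for p in [(345,188),(280,153),(357,122)]: q=w(f,*p,.02); print(q,np.hypot(*q[:2]))
for p in [(327,235),(410,226),(406,299)]: q=w(g,*p,.02); print(q,np.hypot(*q[:2]))
cv2.imwrite('pics/c1.png',cv2.resize(f['pixels'][125:265,250:450],None,fx=4,fy=4,interpolation=cv2.INTER_CUBIC))
cv2.imwrite('pics/c2.png',cv2.resize(g['pixels'][185:305,240:380],None,fx=5,fy=5,interpolation=cv2.INTER_CUBIC)[:600])
```

```text
[0.55237965 0.09077713 0.02      ] 0.5597890395039679
[0.34919572 0.01987561 0.02      ] 0.3497609038470922
[0.3736253  0.27577568 0.02      ] 0.46437924980048434
[0.54771964 0.10751192 0.02      ] 0.5581716718424936
[0.34547888 0.0308932  0.02      ] 0.3468573870024409
[0.36302578 0.28879986 0.02      ] 0.4638890774032632
```

View pics/c1.png

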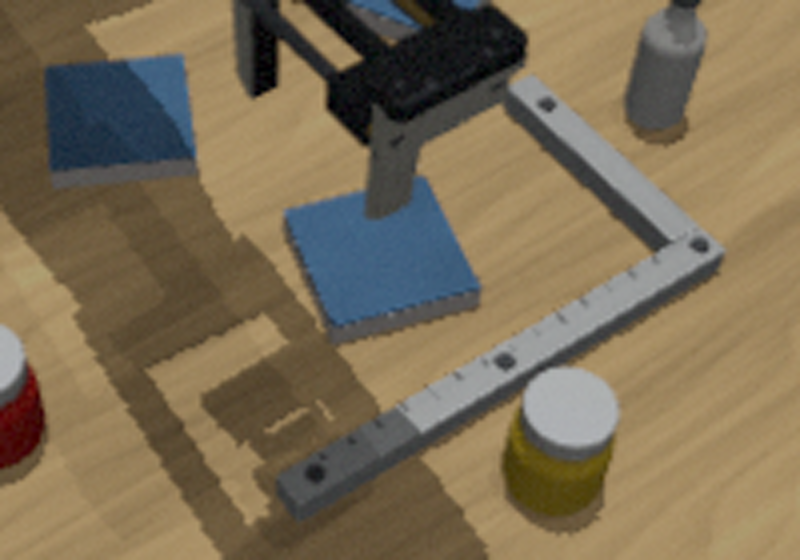

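View pics/c2.png

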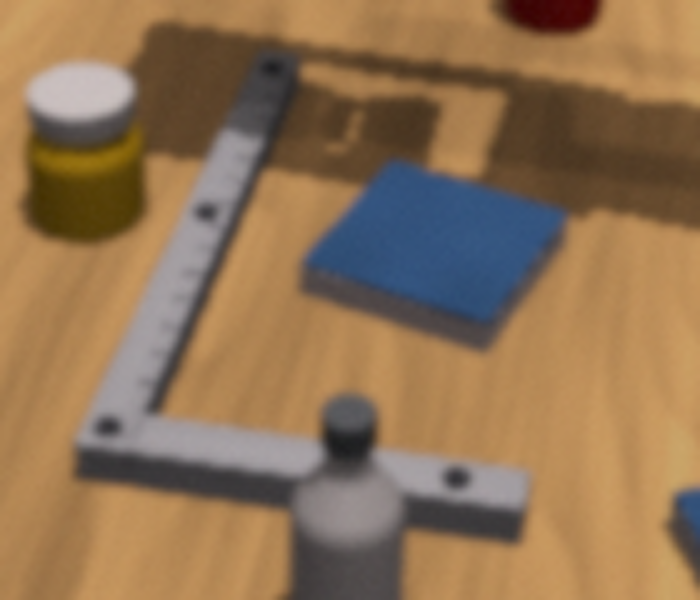

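Run:
```python
from h import *
f=load('s1');g=load('d1')
A=lambda u,v:w(f,250+u/4-.4,125+v/4-.4,Z)[:2]
B=lambda u,v:w(g,240+u/5-.4,185+v/5-.4,Z)[:2]
Z=.02
print('tile A',[A(*p).round(4) for p in [(285,208),(330,328),(480,290),(425,180)]])
print('tile B',[B(*p).round(4) for p in [(395,160),(565,212),(488,320),(305,265)]])
Z=.022
print('sq A corner,long end,short end(inner),outer', [A(*p).round(4) for p in [(668,247),(280,482),(508,90),(722,250)]])
print('sq B', [B(*p).round(4) for p in [(147,413),(297,68),(528,475),(80,447)]])
```

```text
tile A [array([0.485 , 0.0624]), array([0.5804, 0.0283]), array([0.6117, 0.1234]), array([0.5194, 0.1534])]
tile B [array([0.5802, 0.0327]), array([0.4889, 0.0625]), array([0.5171, 0.1552]), array([0.6089, 0.1296])]
sq A corner,long end,short end(inner),outer [array([0.6563, 0.2438]), array([ 0.6521, -0.0611]), array([0.4889, 0.2529]), array([0.6782, 0.2704])]
sq B [array([0.6555, 0.2485]), array([ 0.6475, -0.0439]), array([0.4885, 0.2573]), array([0.6779, 0.2744])]
```

The crop confirms it: the tile inside the L, at c1 about (380,255), is the farthest from the base (0.56 m against 0.46 and 0.35). Its centre is near (0.549, 0.0935), yaw about -0.32. The square's corner is near (0.656, 0.2465), yaw about -0.035, so home is near (0.604, 0.198).

Plan: push +y with both fingers on the tile's near-right face, turning it as it goes, until it seats on the short arm. Then push +x with the finger backs.

```bash
python3 -m jog '[1.35,-3.6,0,0,0,0.16, 0,0,0,0,0,0.16, 0,0,5,0,0,0, 0,0,5,0,0,0, 0,0,0,0,0,0]' 0.6
python3 - <<'E'
from h import *
s=state();R=np.array(s['ee_rot']);p=np.array(s['position']);print(p,R.round(3))
print('to go in tool axes cm',(R.T@(np.array([.527,.027,.009])-p)*100).round(2))
snap('wrist','w1')
E
```

```text
time: 0.72
position: [0.5598, 0.0138, 0.1136]
ee_rot: [[0.315, 0.949, -0.01], [0.949, -0.315, 0.001], [-0.003, -0.01, -1.0]]
force: [-0.1, 0.7, -0.4]
gripper_width: 0.0562
gripper_force: 0.0
[0.55982743 0.01379352 0.11362032] [[ 0.315  0.949 -0.01 ]
 [ 0.949 -0.315  0.001]
 [-0.003 -0.01  -1.   ]]
to go in tool axes cm [ 0.25 -3.43 10.5 ]
```

View pics/w1.png

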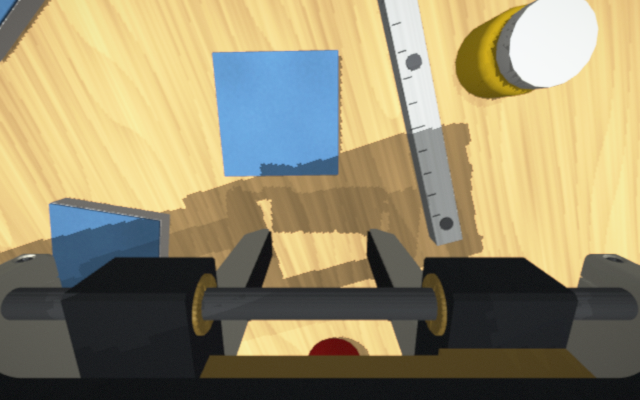

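The wrist view shows the tile with top corners at (213,52), (338,50), (338,175) and (225,176), lined up with the fingers. The red jar shows under the hand at (333,345), so I'll check its position.

Run:
```python
from h import *
f=load('s1');g=load('d1');k=load('w1')
c=np.array([w(k,*p,.02)[:2] for p in [(213,52),(338,50),(338,175),(225,176)]]);print(c.round(4),c.mean(0))
print('arm inner',w(k,380,0,.022),w(k,434,243,.022))
for n,u,v in [('red',246,214),('yel',392,229)]: print(n,w(f,u,v,.075))
for n,u,v in [('red',351,167),('yel',257,205)]: print(n,w(g,u,v,.075))
print('bottle',w(f,422,122,.12),w(g,310,269,.12))
```

```text
[[0.5191 0.1553]
 [0.613  0.1254]
 [0.583  0.0302]
 [0.4887 0.0604]] [0.55096744 0.09283455]
arm inner [0.65278871 0.14772913 0.022     ] [ 0.64782007 -0.0579338   0.022     ]
red [ 0.51469738 -0.16796782  0.075     ]
yel [0.73586343 0.07446815 0.075     ]
red [ 0.51574023 -0.15852181  0.075     ]
yel [0.72523398 0.091169   0.075     ]
bottle [0.55476793 0.33443066 0.12      ] [0.54914613 0.34621121 0.12      ]
```

```bash
python3 -m jog '[0.2,-3.2,2,0,0,0, 0,0,4,0,0,0, 0,0,4,0,0,0, 0,0,0.4,0,0,0, 0,0,0,0,0,0, 0,0,0,0,0,0]'; python3 -m jog '[0.6,0,0,0,0,0, 0.6,0,0,0,0,0, 0,0,0,0,0,0]'
```

```text
time: 1.52
position: [0.5366, 0.0254, 0.0175]
ee_rot: [[0.315, 0.949, 0.004], [0.949, -0.315, -0.0], [0.001, 0.004, -1.0]]
force: [-0.5, -0.4, 1.0]
gripper_width: 0.0557
gripper_force: 0.0
time: 1.9
position: [0.5385, 0.0374, 0.015]
ee_rot: [[0.314, 0.949, 0.001], [0.949, -0.314, 0.0], [0.0, 0.001, -1.0]]
force: [-0.2, -0.3, 0.5]
gripper_width: 0.0559
gripper_force: 0.0
```

```bash
python3 -m jog '[-0.2,-0.4,0.7,0,0,0, 0,0,0,0,0,0, 0.5,0,0,0,0,0, 0.6,0,0,0,0,0, 0.6,0,0,0,0,-0.02, 0.6,0,0,0,0,-0.02, 0.6,0,0,0,0,-0.02, 0.6,0,0,0,0,-0.02]'; python3 -m jog '[0.6,0,0,0,0,-0.02, 0.6,0,0,0,0,-0.02, 0.6,0,0,0,0,-0.02, 0.6,0,0,0,0,-0.02,0,0,0,0,0,0]'
```

```text
time: 2.9
position: [0.5441, 0.0701, 0.0077]
ee_rot: [[0.236, 0.972, 0.0], [0.972, -0.236, -0.0], [-0.0, 0.0, -1.0]]
force: [0.3, -0.8, 0.4]
gripper_width: 0.0556
gripper_force: 1.0
time: 3.52
position: [0.549, 0.0939, 0.0077]
ee_rot: [[0.158, 0.987, 0.0], [0.987, -0.158, 0.001], [0.001, 0.0, -1.0]]
force: [-0.1, -0.4, -0.4]
gripper_width: 0.0556
gripper_force: 0.0
```

Run:
```python
from h import *
snap('wrist','w2')
```

```text
(no output)
```

View pics/w2.png

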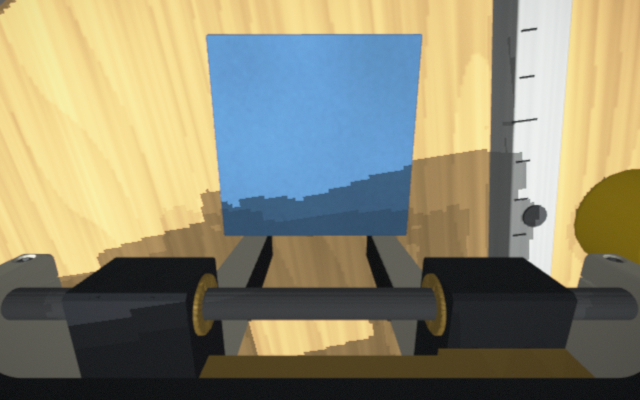

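The tile is squarely against both fingers, with corners at (207,35), (421,35), (407,236) and (223,236). The arm's inner face shows at columns 493–517.

Run:
```python
from h import *
k=load('w2');print(state()['position'],k['eye'])
c=np.array([w(k,*p,.02)[:2] for p in [(207,35),(421,35),(407,236),(223,236)]]);print(c.round(4),c.mean(0), np.hypot(*(c[1]-c[0])))
for z,ps in [(0,[(494,0),(490,150)]),(.022,[(518,0),(513,150)])]: print([w(k,*p,z)[:2] for p in ps])
```

```text
[0.54900458 0.09366115 0.00771992] [0.5621425  0.16756326 0.1747168 ]
[[0.5168 0.2102]
 [0.6143 0.1944]
 [0.5996 0.0958]
 [0.4999 0.1119]] [0.55764535 0.15307047] 0.09870199453801257
[array([0.65870306, 0.20803294]), array([0.65583528, 0.13186964])]
[array([0.65704718, 0.20123849]), array([0.65542331, 0.13451908])]
```

```bash
python3 -m jog '[0.6,0,0,0,0,-0.02, 0.6,0,0,0,0,-0.02, 0.6,0,0,0,0,-0.02, 0.6,0,0,0,0,-0.02, 0.5,0,0,0,0,-0.02, 0.5,0,0,0,0,-0.02, 0.5,0,0,0,0,-0.01, 0,0,0,0,0,0]'; python3 -m jog '[0.2,0,0,0,0,0, 0.2,0,0,0,0,0, 0.2,0,0,0,0,0]';python3 -m jog '[0.1,0,0,0,0,0, 0.1,0,0,0,0,0,0.1,0,0,0,0,0]'
```

```text
time: 4.58
position: [0.5529, 0.1326, 0.0076]
ee_rot: [[0.029, 1.0, -0.0], [1.0, -0.029, 0.001], [0.001, -0.0, -1.0]]
force: [-0.7, -0.0, 0.5]
gripper_width: 0.0557
gripper_force: 0.0
time: 4.95
position: [0.553, 0.1379, 0.0076]
ee_rot: [[0.03, 1.0, -0.0], [1.0, -0.03, -0.0], [-0.0, -0.0, -1.0]]
force: [-0.6, -2.5, 0.4]
gripper_width: 0.056
gripper_force: 1.2
time: 5.32
position: [0.5532, 0.1409, 0.0076]
ee_rot: [[0.03, 1.0, -0.0], [1.0, -0.03, -0.0], [-0.0, -0.0, -1.0]]
force: [-0.7, -2.9, -0.8]
gripper_width: 0.0558
gripper_force: 1.2
```

```bash
python3 -m jog '[0.1,0,0,0,0,0, 0.1,0,0,0,0,0]';python3 -m jog '[0.1,0,0,0,0,0, 0.1,0,0,0,0,0]';python3 -m jog '[0.1,0,0,0,0,0, 0.1,0,0,0,0,0]'
```

```text
time: 5.58
position: [0.5533, 0.1419, 0.0076]
ee_rot: [[0.03, 1.0, -0.0], [1.0, -0.03, -0.002], [-0.002, -0.0, -1.0]]
force: [0.2, -10.9, 1.1]
gripper_width: 0.056
gripper_force: 5.1
time: 5.82
position: [0.5534, 0.142, 0.0076]
ee_rot: [[0.03, 1.0, -0.0], [1.0, -0.03, -0.005], [-0.005, -0.0, -1.0]]
force: [-0.8, -18.1, 2.7]
gripper_width: 0.0557
gripper_force: 9.6
time: 6.08
position: [0.5534, 0.142, 0.0076]
ee_rot: [[0.03, 1.0, -0.001], [1.0, -0.03, -0.008], [-0.008, -0.001, -1.0]]
force: [-1.9, -28.6, 6.3]
gripper_width: 0.0555
gripper_force: 14.0
```

```bash
python3 -m jog '[-1,0,0,0,0,0, -1,0,0,0,0,0, 0,0,-2.5,0,0,0, 0,0,-2.5,0,0,0, 0,-3.5,0,0,0,0, 0,-4,0,0,0,0, 4,0,0,0,0,0, 4,0,0,0,0,0]' 0; python3 -m jog '[0,0,0,0,0,0,0,0,0,0,0,0,0,0,0,0,0,0]'
```

```text
time: 7.08
position: [0.4798, 0.21, 0.0579]
ee_rot: [[0.031, 1.0, 0.001], [1.0, -0.031, 0.001], [0.001, 0.001, -1.0]]
force: [0.9, 0.1, 0.3]
gripper_width: 0.0004
gripper_force: 0.0
time: 7.45
position: [0.4802, 0.2083, 0.0575]
ee_rot: [[0.031, 1.0, -0.0], [1.0, -0.031, -0.0], [-0.0, -0.0, -1.0]]
force: [1.0, -0.7, 1.0]
gripper_width: 0.0003
gripper_force: 0.0
```

```bash
python3 -m jog '[-0.5,-0.3,0,0,0,0, 0,0,2.5,0,0,0, 0,0,2.5,0,0,0, 0,0,0,0,0,0, 0,0,0,0,0,0]'; python3 -m jog '[0,0.5,0,0,0,0, 0,0.5,0,0,0,0, 0,0.5,0,0,0,0, 0,0.5,0,0,0,0, 0,0.5,0,0,0,0, 0,0.5,0,0,0,0, 0,0,0,0,0,0]'
python3 - <<'E'
from h import *
snap('scene','s2');k=snap('wrist','w3')
E
```

```text
time: 8.07
position: [0.4775, 0.204, 0.0085]
ee_rot: [[0.03, 1.0, 0.001], [1.0, -0.03, 0.0], [0.0, 0.001, -1.0]]
force: [-0.5, -0.5, 0.7]
gripper_width: 0.0004
gripper_force: 0.0
time: 8.95
position: [0.5079, 0.2032, 0.0076]
ee_rot: [[0.03, 1.0, 0.001], [1.0, -0.03, 0.0], [0.0, 0.001, -1.0]]
force: [-0.6, 0.7, -0.2]
gripper_width: 0.0004
gripper_force: 0.0
```

View pics/w3.png

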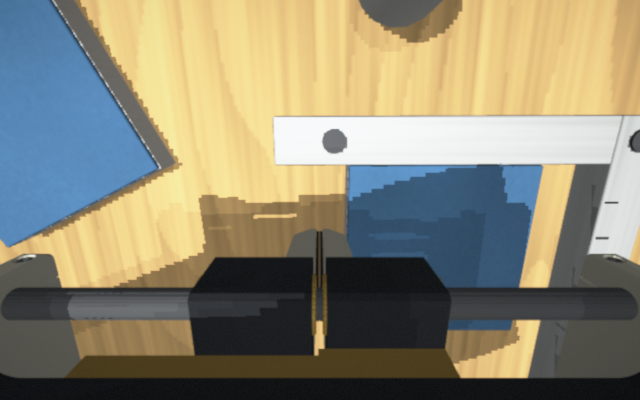

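The tile's top edge is flush with the short arm (row 164), and its left face is on the finger (column 348). A gap remains to the long arm, from columns 541 to about 575. Continue pushing +x.

```bash
python3 -m jog '[0,0.4,0,0,0,0, 0,0.4,0,0,0,0, 0,0.4,0,0,0,0, 0,0.4,0,0,0,0, 0,0.4,0,0,0,0, 0,0.3,0,0,0,0, 0,0,0,0,0,0]'; python3 -m jog '[0,0.15,0,0,0,0, 0,0.15,0,0,0,0, 0,0.1,0,0,0,0]';  python3 -m jog '[0,0.1,0,0,0,0, 0,0.1,0,0,0,0]'
```

```text
time: 9.93
position: [0.5306, 0.2026, 0.0077]
ee_rot: [[0.03, 1.0, 0.001], [1.0, -0.03, 0.0], [0.0, 0.001, -1.0]]
force: [-0.9, -0.4, -1.3]
gripper_width: 0.0004
gripper_force: 0.1
time: 10.3
position: [0.534, 0.2025, 0.0077]
ee_rot: [[0.03, 1.0, -0.0], [1.0, -0.03, 0.0], [0.0, -0.0, -1.0]]
force: [-3.1, 0.7, 1.8]
gripper_width: 0.0007
gripper_force: 1.7
time: 10.55
position: [0.5361, 0.2025, 0.0077]
ee_rot: [[0.03, 1.0, -0.0], [1.0, -0.03, 0.0], [0.0, -0.0, -1.0]]
force: [-3.5, -0.5, 2.0]
gripper_width: 0.0005
gripper_force: 1.8
```

```bash
python3 -m jog '[0,0.1,0,0,0,0, 0,0.1,0,0,0,0]';  python3 -m jog '[0,0.1,0,0,0,0, 0,0.1,0,0,0,0]';  python3 -m jog '[0,0.1,0,0,0,0, 0,0.1,0,0,0,0]'
```

```text
time: 10.8
position: [0.5381, 0.2024, 0.0077]
ee_rot: [[0.03, 1.0, -0.0], [1.0, -0.03, 0.0], [0.0, -0.0, -1.0]]
force: [-4.8, 0.5, 2.6]
gripper_width: 0.0005
gripper_force: 1.9
time: 11.05
position: [0.5401, 0.2023, 0.0077]
ee_rot: [[0.03, 1.0, -0.0], [1.0, -0.03, 0.0], [0.0, -0.0, -1.0]]
force: [-4.0, -1.0, 2.7]
gripper_width: 0.0006
gripper_force: 2.0
time: 11.3
position: [0.5403, 0.2023, 0.0076]
ee_rot: [[0.03, 1.0, -0.004], [1.0, -0.03, -0.0], [-0.0, -0.004, -1.0]]
force: [-16.2, -0.9, 12.4]
gripper_width: 0.0006
gripper_force: 8.2
```

```bash
python3 -m jog '[0,0.08,0,0,0,0, 0,0,0,0,0,0]'; python3 -m jog '[0,-1,0,0,0,0, 0,-1,0,0,0,0, 0,0,-3,0,0,0, 0,0,-5,0,0,0, -5,0,-5,0,0,0, -5,0,-3,0,0,0, -5,0,0,0,0,0, 0,0,0,0,0,0]'
python3 - <<'E'
from h import *
k=snap('wrist','w4');print(state()['position'])
f=snap('scene','s3');g=snap('side','d3')
a=cv2.resize(f['pixels'][140:240,340:440],None,fx=5,fy=5,interpolation=cv2.INTER_CUBIC)[:300]
cv2.imwrite('pics/m.png',np.vstack([np.hstack([cv2.resize(f['pixels'][140:240,320:452],(400,300),interpolation=3),cv2.resize(g['pixels'][205:305,230:362],(400,300),interpolation=3)]),cv2.resize(k['pixels'],(480,300)) if 0 else np.pad(cv2.resize(k['pixels'],(480,300)),((0,0),(0,320),(0,0)))]))
E
```

```text
time: 11.55
position: [0.5403, 0.2023, 0.0076]
ee_rot: [[0.03, 1.0, -0.005], [1.0, -0.03, -0.001], [-0.001, -0.005, -1.0]]
force: [-16.6, -0.5, 15.0]
gripper_width: 0.0001
gripper_force: 9.0
time: 12.55
position: [0.5189, 0.0558, 0.1625]
ee_rot: [[0.034, 0.999, 0.002], [0.999, -0.034, -0.001], [-0.001, 0.002, -1.0]]
force: [-0.4, 0.1, -0.6]
gripper_width: 0.0008
gripper_force: 0.0
[0.51859002 0.05750362 0.16199627]
```

View pics/m.png

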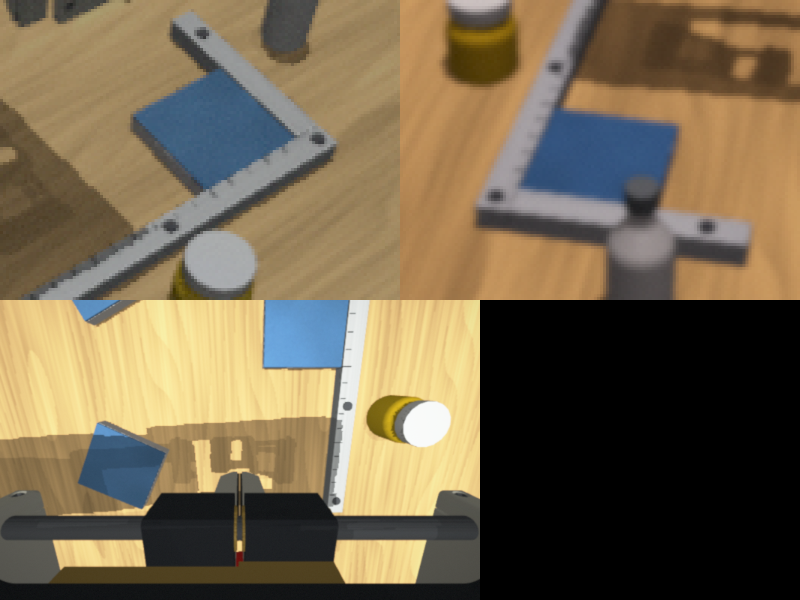

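The tile looks home in all three views: there is no visible gap on either arm, and the jars and bottle are undisturbed. I'll make one confirming press in +y with both fingers, then one in +x.

```bash
python3 -m jog '[2.5,4,0,0,0,0, 2.6,3.8,0,0,0,0, 0,0,5,0,0,0, 0,0,5,0,0,0, 0,0,5,0,0,0, 0,0,0.3,0,0,0, 0,0,0,0,0,0]' 0.5; python3 -m jog '[0.5,0,0,0,0,0, 0.5,0,0,0,0,0, 0.5,0,0,0,0,0, 0.5,0,0,0,0,0, 0.4,0,0,0,0,0, 0,0,0,0,0,0]'
```

```text
time: 13.58
position: [0.5985, 0.1084, 0.0099]
ee_rot: [[0.029, 1.0, 0.001], [1.0, -0.029, 0.0], [0.0, 0.001, -1.0]]
force: [0.6, 0.1, 0.2]
gripper_width: 0.0466
gripper_force: 0.0
time: 14.32
position: [0.5987, 0.1317, 0.0088]
ee_rot: [[0.03, 1.0, -0.0], [1.0, -0.03, 0.0], [0.0, -0.0, -1.0]]
force: [-0.7, 0.1, -0.4]
gripper_width: 0.0468
gripper_force: 0.0
```

```bash
python3 -m jog '[0.3,0,0,0,0,0, 0.2,0,0,0,0,0, 0.2,0,0,0,0,0]';  python3 -m jog '[0.1,0,0,0,0,0, 0.1,0,0,0,0,0]';  python3 -m jog '[0.1,0,0,0,0,0, 0.1,0,0,0,0,0]'
```

```text
time: 14.7
position: [0.5989, 0.1384, 0.0088]
ee_rot: [[0.03, 1.0, -0.0], [1.0, -0.03, 0.0], [-0.0, -0.0, -1.0]]
force: [0.0, -0.4, -0.3]
gripper_width: 0.0468
gripper_force: 0.0
time: 14.95
position: [0.5991, 0.1401, 0.0088]
ee_rot: [[0.03, 1.0, 0.0], [1.0, -0.03, -0.0], [-0.0, 0.0, -1.0]]
force: [0.7, -1.8, -0.9]
gripper_width: 0.0464
gripper_force: 1.2
time: 15.2
position: [0.5992, 0.1406, 0.0089]
ee_rot: [[0.03, 1.0, -0.0], [1.0, -0.03, -0.003], [-0.003, -0.0, -1.0]]
force: [-0.7, -11.5, 1.0]
gripper_width: 0.0463
gripper_force: 5.5
```

```bash
python3 -m jog '[0.1,0,0,0,0,0, -1.2,0,0,0,0,0, -1.2,0,-1,0,0,0, 0,0,-4,0,0,0, 0,-3.7,0,0,0,0, 0,-4,0,0,0,0, 3.8,0,0,0,0,0, 3.8,0,0,0,0,0]' 0; python3 -m jog '[0,0,0,0,0,0,0,0,0,0,0,0]'
```

```text
time: 16.2
position: [0.5238, 0.1979, 0.06]
ee_rot: [[0.031, 1.0, 0.001], [1.0, -0.031, 0.001], [0.001, 0.001, -1.0]]
force: [0.2, -0.1, 1.0]
gripper_width: 0.0004
gripper_force: 0.0
time: 16.45
position: [0.524, 0.1971, 0.0593]
ee_rot: [[0.03, 1.0, 0.001], [1.0, -0.03, -0.0], [-0.0, 0.001, -1.0]]
force: [-0.3, -0.6, -0.8]
gripper_width: 0.0005
gripper_force: 0.0
```

```bash
python3 -m jog '[0,-0.2,2.5,0,0,0, 0,0,2.5,0,0,0, 0,0,0,0,0,0, 0,0.5,0,0,0,0, 0,0.5,0,0,0,0, 0,0.4,0,0,0,0, 0,0,0,0,0,0]'; python3 -m jog '[0,0.15,0,0,0,0, 0,0.1,0,0,0,0, 0,0.1,0,0,0,0]'; python3 -m jog '[0,0.1,0,0,0,0, 0,0.1,0,0,0,0]'
```

```text
time: 17.32
position: [0.5364, 0.1973, 0.0094]
ee_rot: [[0.03, 1.0, 0.001], [1.0, -0.03, 0.0], [0.0, 0.001, -1.0]]
force: [-0.2, 0.1, -0.1]
gripper_width: 0.0002
gripper_force: 0.0
time: 17.7
position: [0.5392, 0.1972, 0.0088]
ee_rot: [[0.03, 1.0, -0.0], [1.0, -0.03, -0.0], [-0.0, -0.0, -1.0]]
force: [0.6, -0.3, 0.3]
gripper_width: 0.0007
gripper_force: 0.0
time: 17.95
position: [0.5404, 0.1971, 0.0087]
ee_rot: [[0.03, 1.0, -0.002], [1.0, -0.03, -0.0], [-0.0, -0.002, -1.0]]
force: [-7.0, 0.8, 4.8]
gripper_width: 0.0005
gripper_force: 3.9
```

Both presses stop hard at the expected positions, so I'll withdraw and take a last look from above.

```bash
python3 -m jog '[0,-1,0,0,0,0, 0,-1,0,0,0,0, 0,0,-4,0,0,0, 0,0,-5,0,0,0, -3,3,-4,0,0,0, -4,3,0,0,0,0, 0,2,0,0,0,0, 0,0,0,0,0,0]'
python3 - <<'E'
from h import *
k=snap('wrist','w5');print(state()['position'])
u,v=px(k,[.6,.2,.02]).astype(int);print(u,v)
a=k['pixels'][max(0,v-90):v+90,max(0,u-120):u+120]
cv2.imwrite('pics/c5.png',cv2.resize(a,None,fx=3,fy=3,interpolation=3))
E
```

```text
time: 18.95
position: [0.5994, 0.1248, 0.1387]
ee_rot: [[0.031, 1.0, 0.0], [1.0, -0.031, 0.0], [0.0, 0.0, -1.0]]
force: [-0.5, -0.3, 0.4]
gripper_width: 0.0004
gripper_force: 0.0
[0.59848814 0.12530754 0.13842888]
315 112
```

View pics/c5.png

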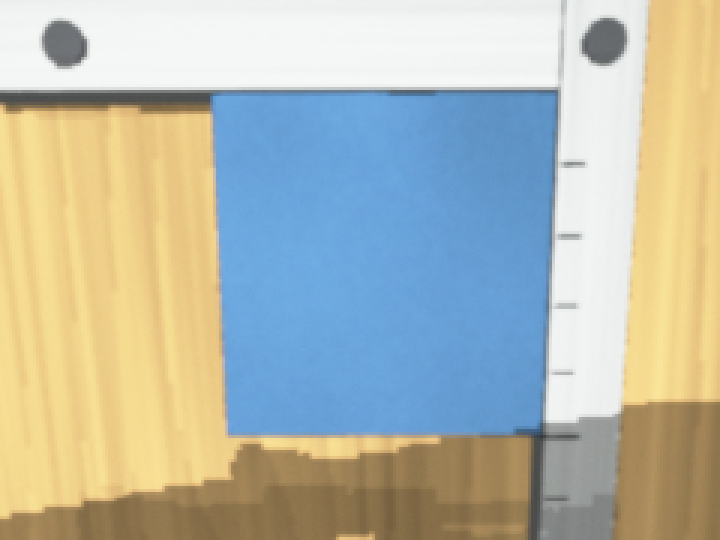

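The crop shows the tile's top edge flush on the short arm (row 92) and its right edge flush on the long arm (columns 557 to 543), with no gap on either.

```bash
python3 -c "
from workcell import *
print(sign_off())"
```

```text
the job is handed in; nothing more can be done
None
```

The blue tile was slid fully home into the corner, flush against both arms of the square, with the jars and bottle left standing where they were; the job was handed in at about 19 s.

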